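Fit the D-bore gear onto the bench drive's flatted shaft

TASK

Get the bench drive ready for use: of the two toothed steel gears lying on the bench, pick the one with the D-shaped hole, turn it so that the flat of its hole matches the flat on the drive's upright shaft, and seat it fully down on the drive's collar, hub upward as it lies now. Let go of it there, and leave the gear with the round hole where it is.

Things in the scene. Friction and masses are not known exactly. Their poses are not given: they have to be found in the camera images.
- d_gear: Loose steel gear (sizes in mm), 0.3 kg, lying hub up: toothed disc 90 dia x 16 thick; on it a 58 dia hub up to z=46 with two grip flats 50 apart facing own +y and -y (grip across y). D-shaped through hole: radius 18.5, its flat 6.5 from the axis on the -x side, both flaring 4 wider at the underside over the lowest 16. Origin: on the axis, at the underside; z up, x away from the hole's flat.
- round_gear: The other loose steel gear: same outside (disc 90 dia x 16, hub with 50 mm grip flats, 46 high) but a round hole of 24 mm diameter, which does not fit the shaft. It stays where it lies. Origin: on the axis, at the underside; z up; grip flats face +y and -y.
- drive: Bench drive, fixed (mm): grey housing 116x88, 52 high, foot 136x112, motor at the back (to x=+134). 60 dia collar, top at z=62, carries the seated gear. D-shaft above it: radius 16, flat 4 from the axis on the -x side; full size to z=98, tapering to half size at z=112. Gear fits with 2.5 mm play, x axes pointing alike within 10 deg. Origin: on the shaft axis at bench level; z up, x to the motor.
Not all that is in view belongs to the job. What is shaped like the d_gear but red is not meant.

How it is judged:
By the outcome, as a careful person would: the job done as asked, in the order asked, and still so for the second after the job is handed in, with the robot touching nothing.
It also fails if it takes over 32 s, if anything falls off the work surface, if the arm or the gripper's body presses on something with over 40 N, if the wrist force passes 120 N, or if a joint passes its speed limit or range.

ROBOT

A 7-joint arm with a two-finger parallel gripper is mounted at the origin on the work surface; the furniture and walls round the work are solid. World frame = base frame: x ahead of the robot, y to its left, z up, the work surface at z = 0. Lengths are in m, angles in rad, forces in N, time in s.
With the tool pointing down it reaches from about 0.4 to 0.85 m from the base axis. Payload 4.5 kg.
Tool frame: the origin (TCP) lies on the centre line of the jaws, within the pads' length; the fingertips stand 11 mm ahead of it and the grasp point (between the pads) lies 8 mm behind it; z points along the fingers, x is the direction in which the jaws open and shut, and the axes are right-handed (so a half turn about z gives the same grasp; the last joint's range is limited). The gripper opens to 88 mm and grips with 3 to 60 N. Pads are 18 mm wide; open, the fingers measure 123 mm over their backs; the gripper's body (75 mm by 187 mm) begins 45 mm behind the grasp point.
Start: joints at [-1.18, 0.689, -0.195, 1.565, 0.157, 0.902, -0.215], TCP at [0.218, 0.586, 0.25] pointing down, gripper open.
Joint ranges: [-3.01, 3.01], [-0.46, 2.08], [-1.47, 1.51], [0.13, 2.56], [-1, 4.14], [0.04, 2.09], [-2.66, 2.66]. Speed limits (rad/s): [2.57, 2.57, 3.14, 3.14, 3.14, 3.14, 3.14].

INTERFACE

Orientations are given as a unit quaternion [x, y, z, w].
In Python, from plant import r, vision, order, nets gives the robot as it stands.
- The arm moves only by the tool send_rows, never from a script. Its argument "series" is a list of rows, each an object with "delta_pos": the shift along the tool's x, y, z in cm, a list of three; "turn": the turn about the tool's z in degrees; "jaw": the closure, from 0 (fully open) to 1 (shut). In form: [{"delta_pos": [x, y, z], "turn": turn, "jaw": jaw}, ...]. A call has 1 to 8 rows; each row is the pose to reach, as a shift and turn from the pose commanded when the call began, along the tool's axes at that moment; what a row does not reach only later rows make up. A row lasts 1/12 s, in which the tool goes at most 41.7 mm and 7.16 degrees, less where a joint would pass 70% of its speed; a pose out of reach is approached as far as the arm can. A call with a gripper value outside its range is refused whole. The fingers move at their own pace and stop on an object; "force" is the grip in N (left out, the last holds). Time passes only in rows, so rows that repeat a pose let the fingers close. It gives the time, the measured TCP pose, the force and the opening at its end, in the units of the state.
- r.get_state(): the state, without advancing time (a new reading comes with each control period).
- vision.snapshot(name): name is "side" or "top"; returns the picture (400x640x3 uint8, blue, green, red); there is no depth.
- vision.camera_params(name): a dict with "intrinsics" (3x3 intrinsics, pixels), "D" ([k1, k2, p1, p2, k3] as OpenCV has them; the pictures are not rectified), "extrinsics" (4x4, takes a point from world to camera coordinates). Camera axes: x right, y down, z forward; pixel columns grow to the right and rows downward; lengths in m; the calibration is good to about 2 mm. A picture is of the moment at which its call begins. camera_params takes no time and is no camera call.
- order.finish_job(): hands the job in, once; it reports no verdict.
Trained networks look in the newest picture that a camera, given by its name, has taken for a name from the list of things; names that differ only in an ending like _2 or _b are one class to them, and where a whole thing is asked for, a point or a joint stands for the part that bears it (a point fixed in the world has none). Each returns a list of dicts, best first, with "score" (0 to 1); they miss things now and then, are a little off and sometimes report something else, mostly with a low value. They report only what shows in the picture. A call takes as long as a camera call. They do not tell look-alikes from the thing itself.
- nets.boxes_of(camera, label): "location" ([row, column] as shares, 0 to 1, of the picture: columns of its width, rows of its height, amid what is visible of it).
- nets.trace(camera, label): "region" (400x640 bool, what is visible of it) and "location" ([row, column] as shares, 0 to 1, of the picture: columns of its width, rows of its height, amid what is visible of it).
The state is a dict: "clock": time; "q": joint angles; "qd": joint speeds; "joint_torque": joint torques, N m; "tool_pos": TCP position; "eef_rot": TCP orientation; "contact_force": force on the tool from outside, world axes, zero at the start; "moment": the same for the moment, N m; "opening": opening from 0.0 (shut) to 1.0 (fully open).
Only numpy, scipy, OpenCV 4.12 (cv2) and the standard library are available. Lean on these libraries where they do the work, as an engineer would, in place of code of your own. Each camera call takes 0.05 s, during which the arm holds its last target.

## Working session

There is one attempt and no reset: what is moved stays moved. The work goes in short steps, Python scripts to look and compute and a tool call to move; the robot and the scene stay as the last step left them, time stands still between calls to the robot, and variables do not carry over. Pictures are saved under pics/ and viewed, and the job is handed in when it is done.

Besides the shell and the picture viewer there is one more tool, called after ">>>" in YAML: its name, and indented under it one key for each argument. send_rows: Moves the arm, as the interface text tells. Its arguments: {"type":"object","properties":{"series":{"type":"array"},"force":{"type":"number"}},"required":["series"]}

```bash
mkdir -p pics; ls
python3 - <<'E'
from plant import r, vision, order, nets
import cv2,numpy as np
s=r.get_state();print(s)
for c in("side","top"):
    im=vision.snapshot(c);cv2.imwrite(f"pics/{c}0.png",im)
    p=vision.camera_params(c);print(c,{k:np.round(v,4).tolist() for k,v in p.items()})
    for l in("d_gear","round_gear","drive"):
        print(c,l,[(round(b["score"],2),round(b["location"][0]*400),round(b["location"][1]*640)) for b in nets.boxes_of(c,l)][:5])
E
```

```text
pics
{'clock': 0.0, 'q': array([-1.18018453,  0.68999348, -0.19452574,  1.56634412,  0.15730954,
        0.90248669, -0.21508899]), 'qd': array([-2.10414445e-04,  7.03999573e-04,  3.26120907e-05, -8.21443881e-04,
       -2.61204162e-04, -2.25347440e-04, -6.42492342e-04]), 'joint_torque': array([ 1.47322221e-04, -5.27576101e+01, -1.26651641e+00, -1.53423876e+01,
       -5.25364035e-02,  6.31947740e-03,  1.59520223e-04]), 'tool_pos': array([0.2181327 , 0.5850464 , 0.24890436]), 'eef_rot': array([ 8.21335502e-01,  5.70444694e-01, -7.15619188e-04,  5.76647716e-04]), 'contact_force': array([-0.14977754, -0.3630146 , -0.65632581]), 'moment': array([0.0067867 , 0.05364712, 0.05842131]), 'opening': 0.9976584079779711}
side {'intrinsics': [[429.1626, 0.0, 321.9878], [0.0, 429.1626, 195.4464], [0.0, 0.0, 1.0]], 'D': [-0.1079, 0.0, 0.0, 0.0, 0.0], 'extrinsics': [[0.9786, -0.2051, 0.0169, -0.4579], [-0.0907, -0.5036, -0.8592, 0.1425], [0.1847, 0.8393, -0.5114, 0.6726], [0.0, 0.0, 0.0, 1.0]]}
side d_gear [(0.66, 163, 316), (0.66, 169, 265)]
side round_gear [(0.95, 196, 294)]
side drive [(0.69, 269, 417)]
top {'intrinsics': [[364.856, 0.0, 318.0321], [0.0, 364.856, 205.1364], [0.0, 0.0, 1.0]], 'D': [-0.0821, 0.0, 0.0, 0.0, 0.0], 'extrinsics': [[0.013, -0.9996, -0.0237, 0.1164], [-0.9929, -0.0101, -0.1185, 0.501], [0.1182, 0.0251, -0.9927, 0.8367], [0.0, 0.0, 0.0, 1.0]]}
top d_gear [(0.89, 197, 242), (0.59, 247, 237)]
top round_gear [(0.65, 234, 297)]
top drive [(0.66, 165, 411)]
```

View pics/side0.png

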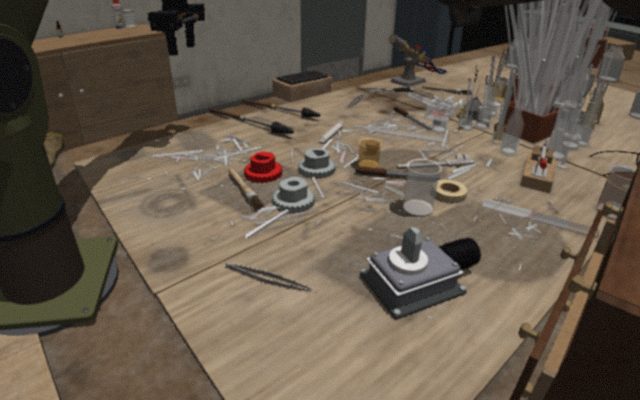

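View pics/top0.png

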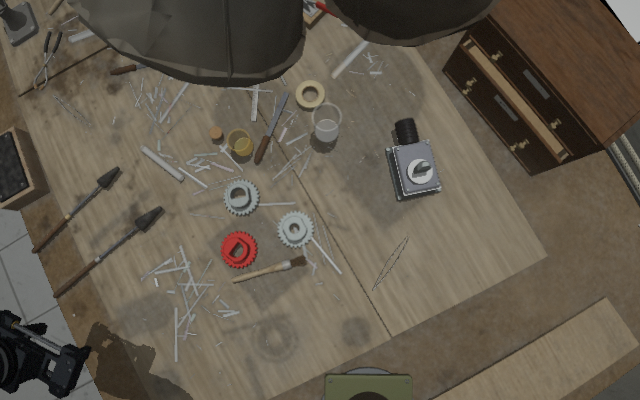

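Run:
```python
import cv2,numpy as np
a=cv2.imread("pics/top0.png");b=cv2.imread("pics/side0.png")
cv2.imwrite("pics/topcrop.png",cv2.resize(a[140:290,190:345],None,fx=5,fy=4,interpolation=3)[:, :] if 0 else cv2.resize(a[145:285,190:350],None,fx=4,fy=4,interpolation=2))
cv2.imwrite("pics/topdrive.png",cv2.resize(a[110:230,340:480],None,fx=5,fy=5,interpolation=2))
cv2.imwrite("pics/sidecrop.png",cv2.resize(b[125:235,220:360],None,fx=5,fy=5,interpolation=2))
```

```text
(no output)
```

View pics/topcrop.png

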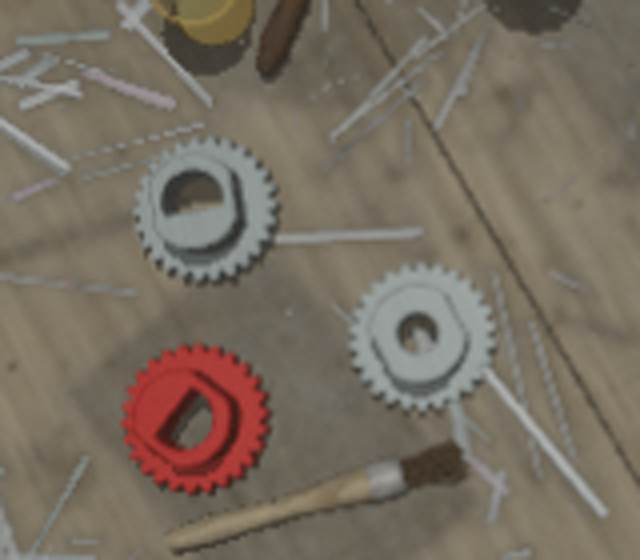

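View pics/topdrive.png

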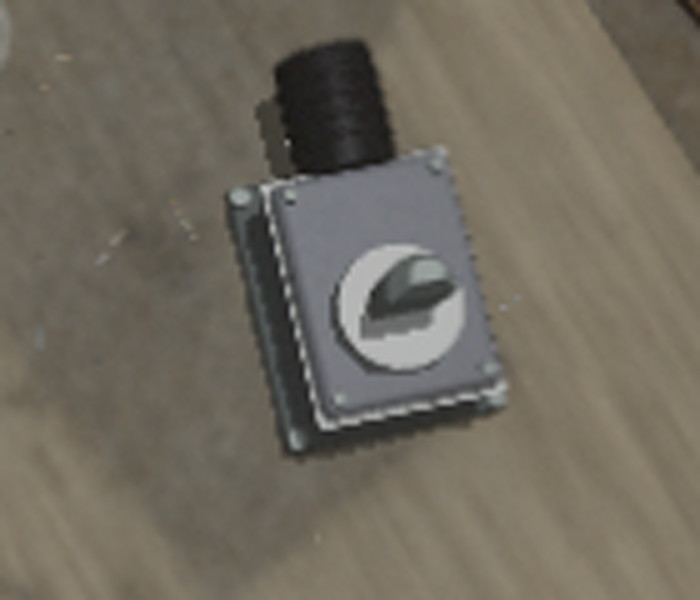

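View pics/sidecrop.png

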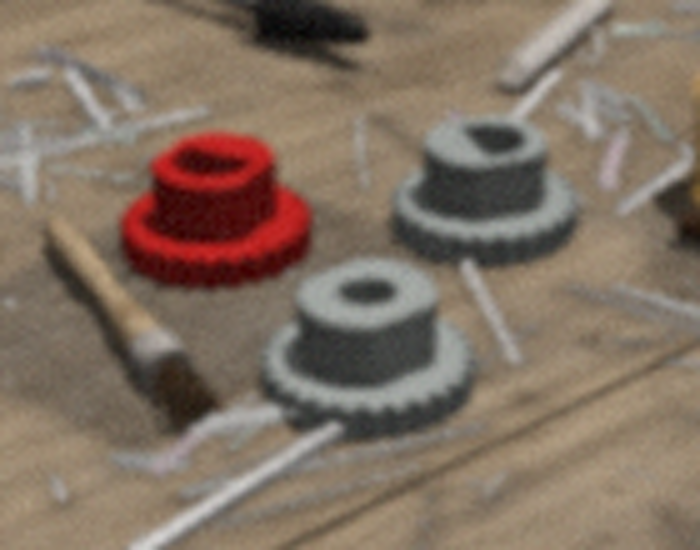

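Candidates in the top picture: the red D-hole gear (238,250), the grey round-hole gear (296,231) and the grey D-hole gear (241,197). The crop shows a D-shaped hole in steel grey at (241,197), so that one is the d_gear. The red one is a look-alike, and the one at (296,231) has the round hole. The drive is at (415,165). Next I fit poses with the calibration.

```bash
cat > h.py <<'E'
import cv2,numpy as np
from scipy.optimize import minimize
def proj(P,p):
    E=np.array(p["extrinsics"]);return cv2.projectPoints(np.asarray(P,float).reshape(-1,3),cv2.Rodrigues(E[:3,:3])[0],E[:3,3],np.array(p["intrinsics"]),np.array(p["D"]))[0][:,0]
def circ(r,z,n=60):
    t=np.linspace(0,2*np.pi,n,endpoint=False);return np.c_[r*np.cos(t),r*np.sin(t),0*t+z]
def dee(r,f,z,n=60):
    c=circ(r,z,n);c=c[c[:,0]>=-f];h=np.sqrt(r*r-f*f)
    c=c[np.argsort(np.arctan2(c[:,1],c[:,0]))]
    y=np.linspace(h,-h,15);return np.r_[c,np.c_[0*y-f,y,0*y+z]]
def hub(z,r=.029):
    c=circ(r,z,120);c[:,1]=np.clip(c[:,1],-.025,.025);return c
def box(x0,x1,y0,y1,z0,z1): return np.array([[x,y,z] for x in(x0,x1) for y in(y0,y1) for z in(z0,z1)])
def place(P,v):
    c,s=np.cos(v[2]),np.sin(v[2]);return P@np.array([[c,s,0],[-s,c,0],[0,0,1]])+[v[0],v[1],v[3] if len(v)>3 else 0]
GEAR=[np.r_[circ(.0435,0),circ(.0435,.016)],np.r_[hub(.016),hub(.046)]]
DRIVE=[box(-.068,.068,-.056,.056,0,.008),box(-.058,.058,-.044,.044,0,.052),np.r_[circ(.03,.052),circ(.03,.062)],np.r_[dee(.016,.004,.062),dee(.016,.004,.098)],np.r_[dee(.016,.004,.098),dee(.008,.002,.112)]]
def sil(parts,v,p,S=4):
    m=np.zeros((400*S,640*S),np.uint8)
    for q in parts:
        h=cv2.convexHull(((proj(place(q,v),p)+.5)*S-.5).astype(np.float32));cv2.fillConvexPoly(m,np.round(h).astype(int),255)
    return cv2.resize(m,(640,400),interpolation=cv2.INTER_AREA)/255.
def cost(v,parts,masks):
    return sum(np.abs(sil(parts,v,p)-m).sum() for m,p in masks)
def floor(uv,p,z):
    n=cv2.undistortPoints(np.array([[uv]],float),np.array(p["intrinsics"]),np.array(p["D"]))[0,0]
    E=np.array(p["extrinsics"]);d=E[:3,:3].T@[n[0],n[1],1];C=-E[:3,:3].T@E[:3,3];return C+d*(z-C[2])/d[2]
E
python3 - <<'E'
from plant import r, vision, order, nets
from h import *
import pickle
P={c:vision.camera_params(c) for c in("side","top")}
M={}
for c in P:
    vision.snapshot(c)
    for l in("d_gear","drive"):
        t=nets.trace(c,l);M[c,l]=[(x["score"],np.array(x["region"]),x["location"]) for x in t]
        print(c,l,[(round(x["score"],2),x["region"].sum(),np.round(np.array(x["location"])*[400,640])) for x in t])
pickle.dump((P,M),open("m.pkl","wb"));print(r.get_state()["clock"])
E
```

```text
side d_gear [(0.97, np.int64(902), array([171., 263.])), (0.74, np.int64(892), array([165., 317.]))]
side drive [(0.93, np.int64(6683), array([269., 416.]))]
top d_gear [(0.94, np.int64(999), array([248., 239.])), (0.64, np.int64(961), array([195., 242.]))]
top drive [(0.62, np.int64(2976), array([166., 412.]))]
0.7
```

```bash
cat > fit.py <<'E'
from h import *
import pickle
P,M=pickle.load(open("m.pkl","rb"))
def pick(c,l,u):
    b=min(M[c,l],key=lambda x:np.hypot(x[2][1]*640-u[0],x[2][0]*400-u[1]))[1].astype(np.uint8)
    cs,_=cv2.findContours(b,cv2.RETR_EXTERNAL,2);o=b*0;cv2.drawContours(o,[max(cs,key=cv2.contourArea)],-1,1,-1);return o.astype(float)
ims={c:cv2.imread(f"pics/{c}0.png") for c in P}
gm={"top":pick("top","d_gear",(242,196)),"side":pick("side","d_gear",(317,165))}
dm={c:pick(c,"drive",(414,220)) for c in P}
f0=floor((241,197),P["top"],.02);print(f0)
def opt(f,x0,step):
    s=np.vstack([x0]+[np.array(x0)+np.eye(len(x0))[i]*step[i] for i in range(len(x0))])
    return minimize(f,x0,method="Nelder-Mead",options=dict(initial_simplex=s,xatol=1e-5,fatol=.01,maxiter=400))
for k in (["top"],["side"],["top","side"]):
    R=opt(lambda v:cost([v[0],v[1],.15],GEAR,[(gm[c],P[c]) for c in k]),f0[:2],[.01,.01]);print("gear",k,R.x,R.fun)
g=R.x
def mot(rr,z):
    c=circ(rr,0);return np.r_[np.c_[0*c[:,0]+.05,c[:,0],c[:,1]+z],np.c_[0*c[:,0]+.134,c[:,0],c[:,1]+z]]
d0=floor((422,172),P["top"],.06)
for k in (["top"],["side"],["top","side"]):
    R=opt(lambda v:cost(v[:3],DRIVE+[mot(v[3],v[4])],[(dm[c],P[c]) for c in k]),[d0[0],d0[1],.2,.025,.03],[.01,.01,.1,.003,.005]);print("drive",k,R.x,np.degrees(R.x[2]),R.fun)
d=R.x
# yaw of gear from hub-top outlines by contrast: top surface bright, hole darker, outside darker
def contrast(v,k,G):
    t=0
    for c in k:
        for o,i in ((dee(.0205,.0085,.046),dee(.0165,.0045,.046)),):
            a=cv2.remap(G[c],*[x.astype(np.float32).reshape(-1,1) for x in proj(place(o,v),P[c]).T],cv2.INTER_LINEAR)
            b=cv2.remap(G[c],*[x.astype(np.float32).reshape(-1,1) for x in proj(place(i,v),P[c]).T],cv2.INTER_LINEAR)
            t+=np.mean(a-b)
    return -t
G={c:cv2.cvtColor(ims[c],cv2.COLOR_BGR2GRAY).astype(np.float32) for c in ims}
for k in (["top"],["side"],["top","side"]):
    best=min(np.radians(np.arange(0,360,2)),key=lambda y:contrast([g[0],g[1],y],k,G))
    R=opt(lambda v:contrast(v,k,G),[g[0],g[1],best],[.002,.002,.05]);print("yaw",k,np.degrees(best),R.x,np.degrees(R.x[2]),R.fun)
import sys
gy=np.radians(float(sys.argv[1])) if len(sys.argv)>1 else best
gv=[g[0],g[1],gy]
for c,(x0,x1,y0,y1) in {"top":(200,450,110,235),"side":(285,500,125,320)}.items():
    S=6 if c=="top" else 4
    o=cv2.resize(ims[c],None,fx=S,fy=S,interpolation=2)
    for pts,v,col in [(dee(.0185,.0065,.046),gv,(0,255,0)),(hub(.046),gv,(255,0,255)),(circ(.045,0.016),gv,(0,255,255)),(dee(.016,.004,.098),d[:3],(0,255,0)),(dee(.008,.002,.112),d[:3],(0,0,255)),(dee(.016,.004,.062),d[:3],(0,255,255)),(circ(.03,.062),d[:3],(255,0,255)),(box(-.058,.058,-.044,.044,.052,.052)[[0,2,6,4]],d[:3],(255,255,0))]:
        cv2.polylines(o,[np.round((proj(place(pts,v),P[c])+.5)*S-.5).astype(int)],True,col,1)
    o=o[y0*S:y1*S,x0*S:x1*S]
    if c=="top":
        cv2.imwrite("pics/ovt_g.png",o[55*6:120*6,10*6:75*6]);cv2.imwrite("pics/ovt_d.png",o[15*6:95*6,180*6:250*6])
    else: cv2.imwrite("pics/ovs_.png",cv2.resize(o,None,fx=.7,fy=.7,interpolation=3))
E
python3 fit.py
```

```text
[0.51898095 0.31054222 0.02      ]
gear ['top'] [0.51975833 0.31243021] 50.0078431372549
gear ['side'] [0.51959189 0.31193792] 42.086274509803914
gear ['top', 'side'] [0.5196088  0.31224862] 93.10196078431372
drive ['top'] [ 0.59355658 -0.11066396  0.19092627  0.02414126  0.02461479] 10.939269683263236 236.8901960784314
drive ['side'] [ 0.59212086 -0.10798387  0.23907013  0.02330838  0.0313742 ] 13.697709674165884 696.1019607843137
drive ['top', 'side'] [ 0.59291181 -0.10833151  0.2149089   0.02341805  0.02966276] 12.313373151969207 994.4039215686274Traceback (most recent call last):
  File "fit.py", line 34, in <module>
    best=min(np.radians(np.arange(0,360,2)),key=lambda y:contrast([g[0],g[1],y],k,G))
  File "fit.py", line 34, in <lambda>
    best=min(np.radians(np.arange(0,360,2)),key=lambda y:contrast([g[0],g[1],y],k,G))
                                                         ~~~~~~~~^^^^^^^^^^^^^^^^^^^
  File "fit.py", line 30, in contrast
    t+=np.mean(a-b)
               ~^~
ValueError: operands could not be broadcast together with shapes (54,1) (50,1)
```

```bash
sed -i 's/np.mean(a-b)/np.mean(a)-np.mean(b)/' fit.py; python3 fit.py | grep yaw
```

```text
yaw ['top'] 10.0 [0.52158478 0.31293588 0.25021099] 14.336033795608667 -61.03776550292969
yaw ['side'] 6.000000000000001 [0.51967027 0.31185644 0.12086678] 6.925156195777952 -42.5853271484375
yaw ['top', 'side'] 8.0 [0.52080931 0.31289838 0.13594706] 7.789192970747009 -99.51575469970703
```

View pics/ovt_g.png

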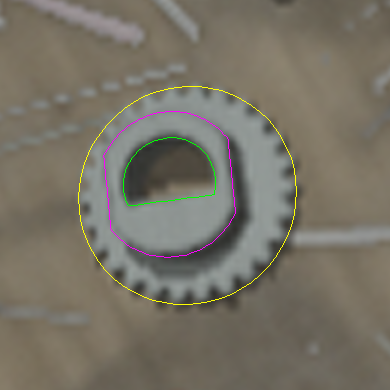

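View pics/ovt_d.png

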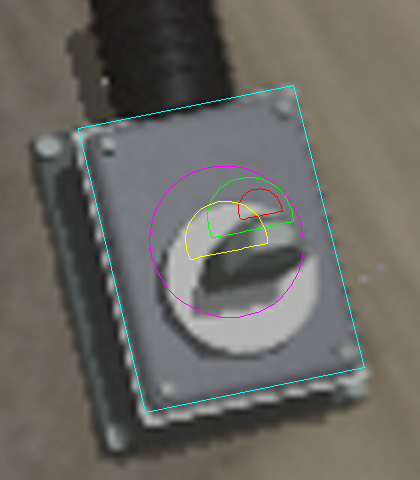

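View pics/ovs_.png

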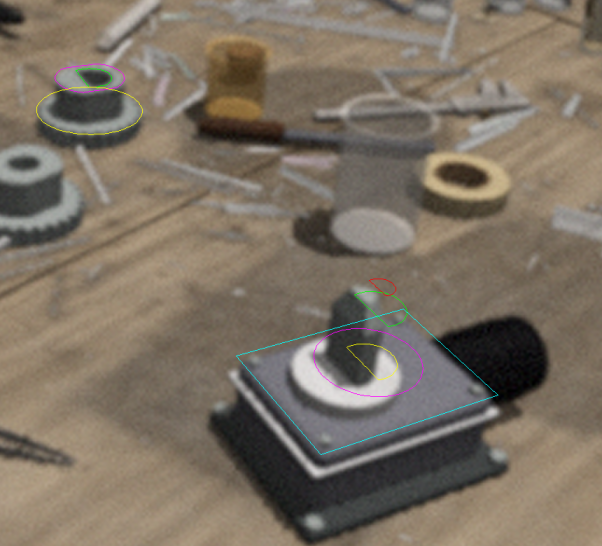

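```bash
cat > fit2.py <<'E'
from h import *
import pickle
P,M=pickle.load(open("m.pkl","rb"))
ims={c:cv2.imread(f"pics/{c}0.png") for c in P}
exec(open("fit.py").read().split("f0=floor")[0].split("ims=")[0].split("P,M=pickle")[1].split("\n",1)[1])
dm={c:pick(c,"drive",(414,220)) for c in P}
def opt(f,x0,step):
    s=np.vstack([x0]+[np.array(x0)+np.eye(len(x0))[i]*step[i] for i in range(len(x0))])
    return minimize(f,x0,method="Nelder-Mead",options=dict(initial_simplex=s,xatol=1e-5,fatol=.01,maxiter=900))
def mot(rr,z):
    c=circ(rr,0);return np.r_[np.c_[0*c[:,0]+.05,c[:,0],c[:,1]+z],np.c_[0*c[:,0]+.134,c[:,0],c[:,1]+z]]
def parts(o,rr,z,o2=None):
    q=[x.copy() for x in DRIVE];q[0][:,0]+=o;q[1][:,0]+=o;return q+[mot(rr,z)]
for k in (["top"],["side"],["top","side"]):
    R=opt(lambda v:cost(v[:3],parts(*v[3:]),[(dm[c],P[c]) for c in k]),[.575,-.11,.21,.015,.025,.03],[.01,.01,.1,.01,.003,.005]);print("drive",k,np.round(R.x,4),np.degrees(R.x[2]).round(2),R.fun)
d=R.x
# collar: outer-edge gradient
G={c:cv2.GaussianBlur(cv2.cvtColor(ims[c],cv2.COLOR_BGR2GRAY).astype(np.float32),(0,0),.7) for c in ims}
def samp(c,pts): return cv2.remap(G[c],*[x.astype(np.float32).reshape(-1,1) for x in proj(pts,P[c]).T],cv2.INTER_LINEAR)
def cc(v,k): return -sum(np.mean(np.clip(samp(c,circ(.028,.062)+[v[0],v[1],0])-samp(c,circ(.032,.062)+[v[0],v[1],0]),-20,80)) for c in k)
for k in (["top"],["side"],["top","side"]):
    R=opt(lambda v:cc(v,k),d[:2],[.004,.004]);print("collar",k,R.x,R.fun)
    if len(k)==2: cxy=R.x
v=[cxy[0],cxy[1],d[2]]
for c,(x0,x1,y0,y1) in {"top":(375,450,110,215),"side":(350,490,215,320)}.items():
    S=6 if c=="top" else 5
    o=cv2.resize(ims[c],None,fx=S,fy=S,interpolation=2)
    for pts,col in [(dee(.016,.004,.098),(0,255,0)),(dee(.008,.002,.112),(0,0,255)),(dee(.016,.004,.062),(0,255,255)),(circ(.03,.062),(255,0,255)),(box(-.058,.058,-.044,.044,.052,.052)[[0,2,6,4]]+[d[3],0,0],(255,255,0)),(box(-.068,.068,-.056,.056,0,0)[[0,2,6,4]]+[d[3],0,0],(0,255,0))]:
        cv2.polylines(o,[np.round((proj(place(pts,v),P[c])+.5)*S-.5).astype(int)],True,col,1)
    cv2.imwrite(f"pics/ov2_{c}.png",o[y0*S:y1*S,x0*S:x1*S])
E
python3 fit2.py
```

```text
drive ['top'] [ 0.578  -0.1137  0.2126  0.0163  0.0243  0.0316] 12.18 115.54509803921569
drive ['side'] [ 0.578  -0.1118  0.2235  0.0158  0.026   0.03  ] 12.81 297.8156862745098
drive ['top', 'side'] [ 0.577  -0.1122  0.2101  0.0171  0.0249  0.0321] 12.04 455.8235294117647
collar ['top'] [ 0.57925887 -0.1141845 ] -41.71710968017578
collar ['side'] [ 0.57741253 -0.11394178] -56.18826675415039
collar ['top', 'side'] [ 0.57848571 -0.1141174 ] -94.12245178222656
```

View pics/ov2_top.png

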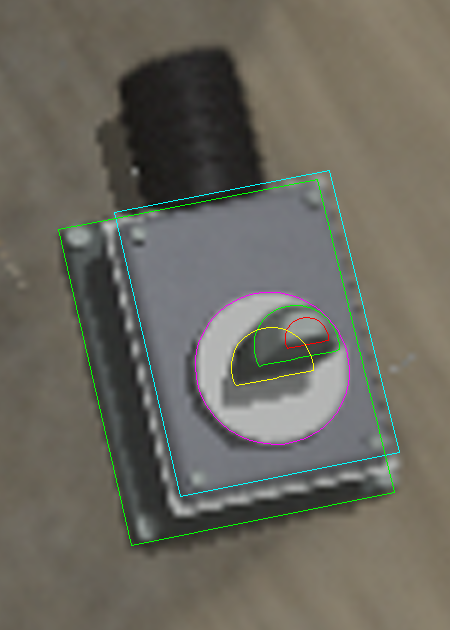

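View pics/ov2_side.png

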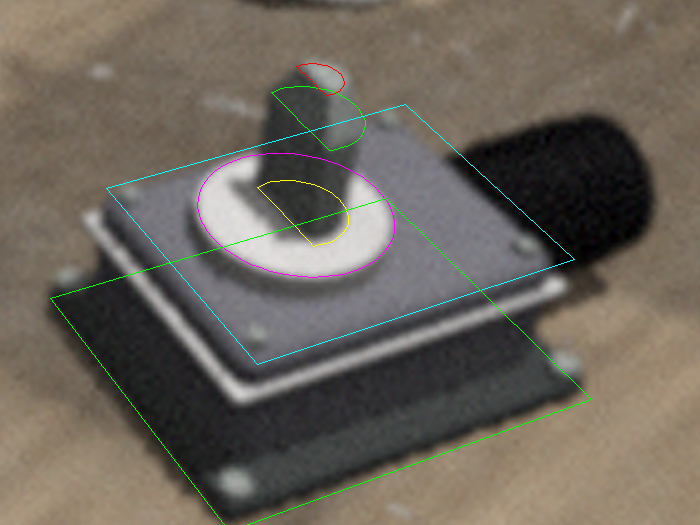

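```bash
cat > go.py <<'E'
import sys,numpy as np
from scipy.spatial.transform import Rotation as R
from plant import r
s=r.get_state();x,y,z,yaw=map(float,sys.argv[1:5])
A=R.from_quat(s["eef_rot"]);m=A.as_matrix();cy=np.degrees(np.arctan2(m[1,0],m[0,0]))
print("delta cm",np.round(A.inv().apply(np.array([x,y,z])-s["tool_pos"])*100,2),"turn",round(-((yaw-cy+180)%360-180),2),"yaw",round(cy,2),"pos",np.round(s["tool_pos"],4),"q",np.round(s["q"],2),"F",np.round(s["contact_force"],1),"op",round(s["opening"]*88,1),"t",s["clock"],"tilt",np.round(m[:,2],4))
E
python3 go.py .52 .3125 .13 99
```

```text
delta cm [-15.06  37.81  11.97] turn -29.44 yaw 69.56 pos [0.2183 0.5857 0.2498] q [-1.18  0.69 -0.19  1.57  0.16  0.9  -0.22] F [ 1.  -1.1  1. ] op 88.1 t 0.7 tilt [ 0.e+00  1.e-04 -1.e+00]
```

>>> send_rows:
  series:
    - {"delta_pos":[-15.06,37.81,10.5],"turn":-29.4,"jaw":0.2}
    - {"delta_pos":[-15.06,37.81,10.5],"turn":-29.4,"jaw":0.2}
    - {"delta_pos":[-15.06,37.81,10.5],"turn":-29.4,"jaw":0.2}
    - {"delta_pos":[-15.06,37.81,10.5],"turn":-29.4,"jaw":0.2}
    - {"delta_pos":[-15.06,37.81,10.5],"turn":-29.4,"jaw":0.2}
    - {"delta_pos":[-15.06,37.81,10.5],"turn":-29.4,"jaw":0.2}
    - {"delta_pos":[-15.06,37.81,10.5],"turn":-29.4,"jaw":0.2}
    - {"delta_pos":[-15.06,37.81,10.5],"turn":-29.4,"jaw":0.2}

```text
clock: 1.37
tool_pos: [0.459, 0.3676, 0.1661]
eef_rot: [0.65, 0.76, 0.0, -0.0]
contact_force: [0.6, 0.4, -0.5]
opening: 0.803
```

```bash
python3 go.py .52 .3125 .12 99
```

```text
delta cm [-6.39  5.17  4.61] turn -0.05 yaw 98.95 pos [0.459  0.3676 0.1661] q [-0.55  0.76 -0.35  1.75  0.38  0.69  0.62] F [ 0.6  0.4 -0.5] op 70.7 t 1.3667 tilt [ 3.e-04  4.e-04 -1.e+00]
```

>>> send_rows:
  series:
    - {"delta_pos":[-6.39,5.17,4.6],"turn":0,"jaw":0.2}
    - {"delta_pos":[-6.39,5.17,4.6],"turn":0,"jaw":0.2}
    - {"delta_pos":[-6.39,5.17,4.6],"turn":0,"jaw":0.2}
    - {"delta_pos":[-6.39,5.17,4.6],"turn":0,"jaw":0.2}
    - {"delta_pos":[-6.39,5.17,4.6],"turn":0,"jaw":0.2}
    - {"delta_pos":[-6.39,5.17,4.6],"turn":0,"jaw":0.2}

```text
clock: 1.87
tool_pos: [0.5172, 0.3167, 0.1214]
eef_rot: [0.649, 0.761, 0.001, -0.001]
contact_force: [-0.4, 0.5, -0.6]
opening: 0.803
```

```bash
python3 go.py .52 .3125 .030 99
python3 - <<'E'
from plant import vision
import cv2
for c,(x0,x1,y0,y1) in {"top":(190,350,110,270),"side":(220,400,60,240)}.items():
    im=vision.snapshot(c);cv2.imwrite(f"pics/{c}1.png",cv2.resize(im[y0:y1,x0:x1],None,fx=3,fy=3,interpolation=2))
E
```

```text
delta cm [-0.49  0.21  9.14] turn 0.13 yaw 99.13 pos [0.5172 0.3167 0.1214] q [-0.44  0.85 -0.34  1.72  0.42  0.64  0.72] F [-0.4  0.5 -0.6] op 70.6 t 1.8667 tilt [-2.0e-04  2.9e-03 -1.0e+00]
```

View pics/side1.png

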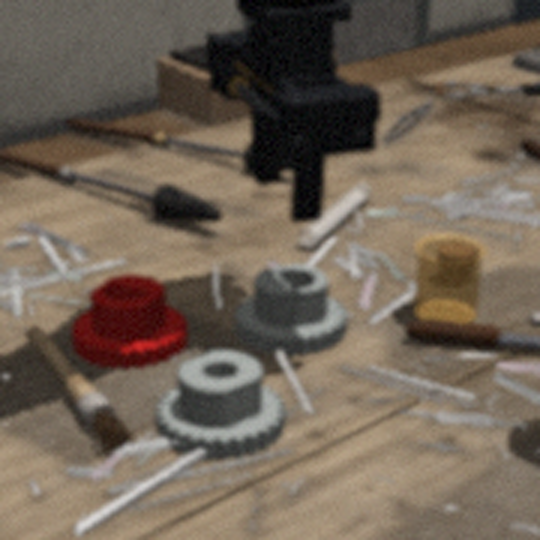

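View pics/top1.png

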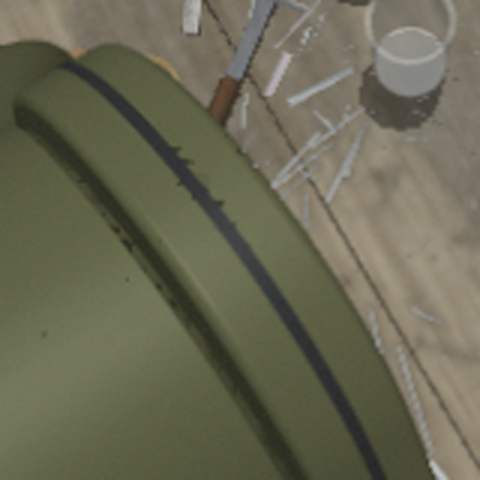

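The side view shows the fingers above the grey D gear and lined up with it. The top view is blocked by the arm.

```bash
python3 go.py .52 .3125 .030 99
```

```text
delta cm [-0.49  0.2   9.16] turn 0.17 yaw 99.17 pos [0.5172 0.3168 0.1216] q [-0.44  0.85 -0.34  1.72  0.42  0.64  0.72] F [-0.6  0.4  0.8] op 70.3 t 1.9667 tilt [ 5.0e-04  2.6e-03 -1.0e+00]
```

>>> send_rows:
  series:
    - {"delta_pos":[-0.5,0.2,1.5],"turn":0,"jaw":0.2}
    - {"delta_pos":[-0.5,0.2,3.5],"turn":0,"jaw":0.2}
    - {"delta_pos":[-0.5,0.2,5.2],"turn":0,"jaw":0.2}
    - {"delta_pos":[-0.5,0.2,5.2],"turn":0,"jaw":0.2}
    - {"delta_pos":[-0.5,0.2,5.2],"turn":0,"jaw":0.2}

```text
clock: 2.38
tool_pos: [0.5202, 0.3106, 0.0686]
eef_rot: [0.649, 0.761, -0.0, -0.0]
contact_force: [0.5, -0.3, 0.6]
opening: 0.8
```

```bash
python3 go.py .52 .3125 .030 99
```

```text
delta cm [0.19 0.02 3.86] turn 0.09 yaw 99.09 pos [0.5202 0.3106 0.0686] q [-0.45  0.93 -0.29  1.74  0.46  0.54  0.7 ] F [ 0.5 -0.3  0.6] op 70.4 t 2.3833 tilt [-1.e-03  2.e-04 -1.e+00]
```

>>> send_rows:
  series:
    - {"delta_pos":[0.15,0,1.5],"turn":0,"jaw":0.2}
    - {"delta_pos":[0.15,0,2.8],"turn":0,"jaw":0.2}
    - {"delta_pos":[0.15,0,3.8],"turn":0,"jaw":0.2}
    - {"delta_pos":[0.15,0,3.8],"turn":0,"jaw":0.2}
    - {"delta_pos":[0.15,0,3.8],"turn":0,"jaw":0.2}

```text
clock: 2.8
tool_pos: [0.5208, 0.3108, 0.0303]
eef_rot: [0.65, 0.76, -0.0, -0.0]
contact_force: [-0.1, -0.5, 0.3]
opening: 0.798
```

```bash
python3 go.py .52 .3125 .030 99;  python3 - <<'E'
from plant import vision
import cv2
for c,(x0,x1,y0,y1) in {"side":(260,380,90,210)}.items():
    im=vision.snapshot(c);cv2.imwrite(f"pics/{c}2.png",cv2.resize(im[y0:y1,x0:x1],None,fx=5,fy=5,interpolation=2))
E
```

```text
delta cm [ 0.18 -0.05  0.03] turn -0.02 yaw 98.98 pos [0.5208 0.3108 0.0303] q [-0.47  0.99 -0.26  1.74  0.49  0.48  0.67] F [-0.1 -0.5  0.3] op 70.2 t 2.8 tilt [-6.e-04 -5.e-04 -1.e+00]
```

View pics/side2.png

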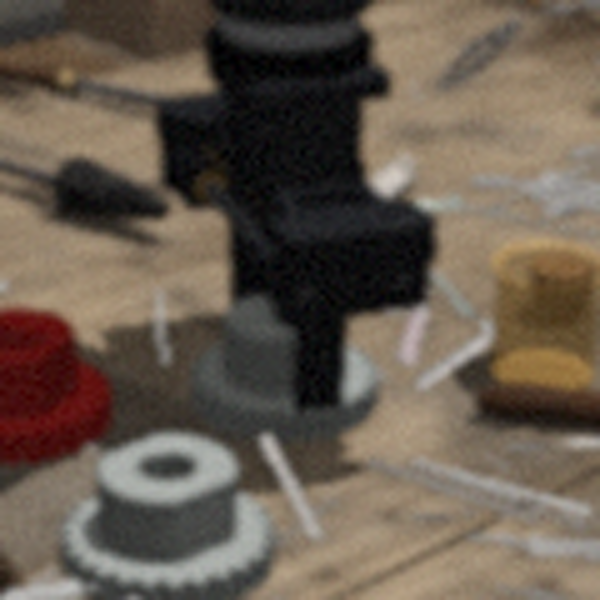

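The near finger shows at crop (320,350), against a gear axis at about (288,370). That offset is the expected projection of the −y finger, so the grasp is centred. I'll close the jaws.

>>> send_rows:
  series:
    - {"delta_pos":[0.1,0,0],"turn":0,"jaw":0.5}
    - {"delta_pos":[0.1,0,0],"turn":0,"jaw":0.5}
    - {"delta_pos":[0.1,0,0],"turn":0,"jaw":0.5}
    - {"delta_pos":[0.1,0,0],"turn":0,"jaw":0.5}
    - {"delta_pos":[0.1,0,0],"turn":0,"jaw":0.5}
  force: 45

```text
clock: 3.27
tool_pos: [0.5212, 0.3125, 0.031]
eef_rot: [0.65, 0.76, 0.001, -0.0]
contact_force: [-0.1, 1.8, 3.0]
opening: 0.561
```

```bash
python3 go.py .52 .3125 .25 99
```

```text
delta cm [  0.05  -0.1  -21.9 ] turn -0.04 yaw 98.96 pos [0.5212 0.3125 0.031 ] q [-0.47  0.99 -0.26  1.74  0.49  0.48  0.67] F [-0.1  1.8  3. ] op 49.4 t 3.2667 tilt [ 9.0e-04  1.4e-03 -1.0e+00]
```

Gripped: the opening is 49.4 mm across 50 mm flats. Lifting.

>>> send_rows:
  series:
    - {"delta_pos":[0,0,-1],"turn":0,"jaw":0.6}
    - {"delta_pos":[0,0,-3],"turn":0,"jaw":0.6}
    - {"delta_pos":[0,0,-6],"turn":0,"jaw":0.6}
    - {"delta_pos":[0,0,-10],"turn":0,"jaw":0.6}
    - {"delta_pos":[0,0,-14],"turn":0,"jaw":0.6}
    - {"delta_pos":[0,0,-18],"turn":0,"jaw":0.6}
    - {"delta_pos":[0,0,-22],"turn":0,"jaw":0.6}
    - {"delta_pos":[0,0,-22],"turn":0,"jaw":0.6}

```text
clock: 3.93
tool_pos: [0.5239, 0.3143, 0.2589]
eef_rot: [0.65, 0.76, 0.007, 0.002]
contact_force: [1.1, 0.7, -2.9]
opening: 0.563
```

```bash
python3 go.py .5785 -.1141 .22 102.2
python3 - <<'E'
from plant import vision
import cv2
for c in("side","top"):
    im=vision.snapshot(c);cv2.imwrite(f"pics/{c}3.png",im)
E
```

```text
delta cm [-43.19  -1.29   3.59] turn -3.28 yaw 98.92 pos [0.5239 0.3143 0.2589] q [-0.38  0.68 -0.42  1.61  0.33  0.92  0.81] F [ 1.1  0.7 -2.9] op 49.5 t 3.9333 tilt [ 0.0112  0.0083 -0.9999]
```

View pics/side3.png

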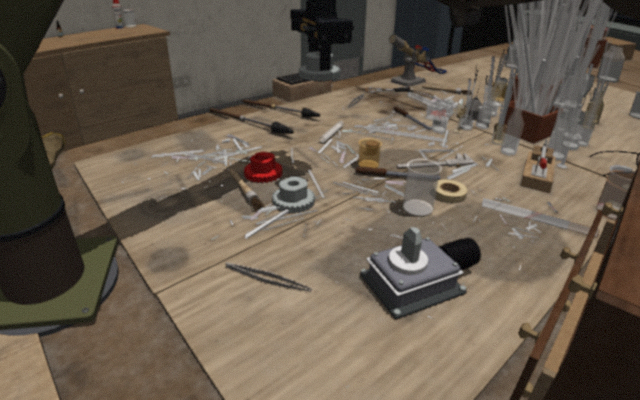

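The gear is in the jaws at (320,72), and the round and red gears haven't moved. Now I carry it to above the drive at z 0.22.

>>> send_rows:
  series:
    - {"delta_pos":[-43.2,-1.3,1],"turn":-3.2,"jaw":0.6}
    - {"delta_pos":[-43.2,-1.3,1],"turn":-3.2,"jaw":0.6}
    - {"delta_pos":[-43.2,-1.3,1],"turn":-3.2,"jaw":0.6}
    - {"delta_pos":[-43.2,-1.3,1],"turn":-3.2,"jaw":0.6}
    - {"delta_pos":[-43.2,-1.3,1],"turn":-3.2,"jaw":0.6}
    - {"delta_pos":[-43.2,-1.3,1],"turn":-3.2,"jaw":0.6}
    - {"delta_pos":[-43.2,-1.3,1],"turn":-3.2,"jaw":0.6}
    - {"delta_pos":[-43.2,-1.3,1],"turn":-3.2,"jaw":0.6}

```text
clock: 4.7
tool_pos: [0.5608, -0.0214, 0.2404]
eef_rot: [0.628, 0.778, -0.002, -0.002]
contact_force: [1.2, 0.0, -2.9]
opening: 0.561
```

```bash
python3 go.py .5785 -.1141 .2 102.2
```

```text
delta cm [-9.43 -0.2   4.04] turn -0.03 yaw 102.17 pos [ 0.5608 -0.0214  0.2404] q [ 0.23  0.65 -0.47  1.76  0.38  0.83  1.37] F [ 1.2  0.  -2.9] op 49.4 t 4.7 tilt [-5.5e-03 -6.0e-04 -1.0e+00]
```

>>> send_rows:
  series:
    - {"delta_pos":[-9.4,-0.2,4],"turn":0,"jaw":0.6}
    - {"delta_pos":[-9.4,-0.2,4],"turn":0,"jaw":0.6}
    - {"delta_pos":[-9.4,-0.2,4],"turn":0,"jaw":0.6}
    - {"delta_pos":[-9.4,-0.2,4],"turn":0,"jaw":0.6}
    - {"delta_pos":[-9.4,-0.2,4],"turn":0,"jaw":0.6}
    - {"delta_pos":[-9.4,-0.2,4],"turn":0,"jaw":0.6}

```text
clock: 5.2
tool_pos: [0.5798, -0.1092, 0.2017]
eef_rot: [0.628, 0.779, 0.0, -0.002]
contact_force: [0.9, 0.2, -2.8]
opening: 0.561
```

```bash
python3 go.py .5785 -.1141 .15 102.2
python3 - <<'E'
from plant import vision
import cv2
for c,(x0,x1,y0,y1) in {"top":(340,500,60,220),"side":(330,490,150,310)}.items():
    im=vision.snapshot(c);cv2.imwrite(f"pics/{c}4full.png",im);cv2.imwrite(f"pics/{c}4.png",cv2.resize(im[y0:y1,x0:x1],None,fx=3.7,fy=3.7,interpolation=2))
E
python3 go.py .5785 -.1141 .15 102.2
```

```text
delta cm [-0.46 -0.22  5.17] turn 0.07 yaw 102.27 pos [ 0.5798 -0.1092  0.2017] q [ 0.37  0.73 -0.45  1.71  0.42  0.8   1.5 ] F [ 0.9  0.2 -2.8] op 49.4 t 5.2 tilt [-0.0025  0.002  -1.    ]
delta cm [-0.49 -0.31  5.27] turn 0.15 yaw 102.35 pos [ 0.5805 -0.1087  0.2027] q [ 0.37  0.73 -0.45  1.71  0.42  0.8   1.5 ] F [ 0.3 -0.2 -2.6] op 49.8 t 5.3 tilt [-5.0e-04  1.5e-03 -1.0e+00]
```

View pics/side4.png

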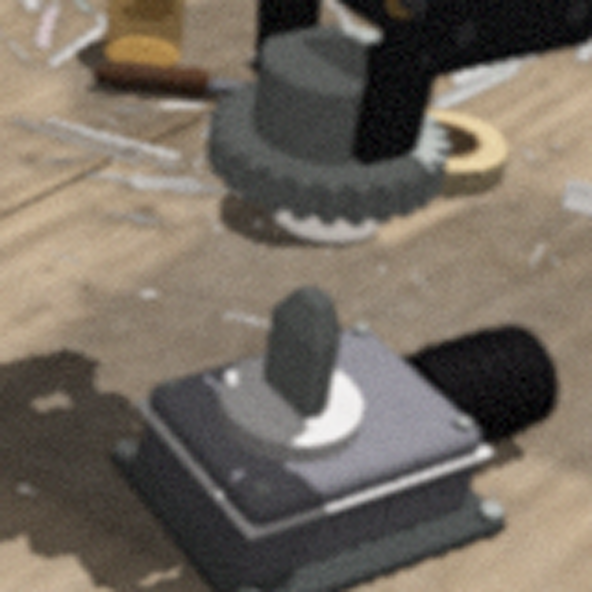

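View pics/top4.png

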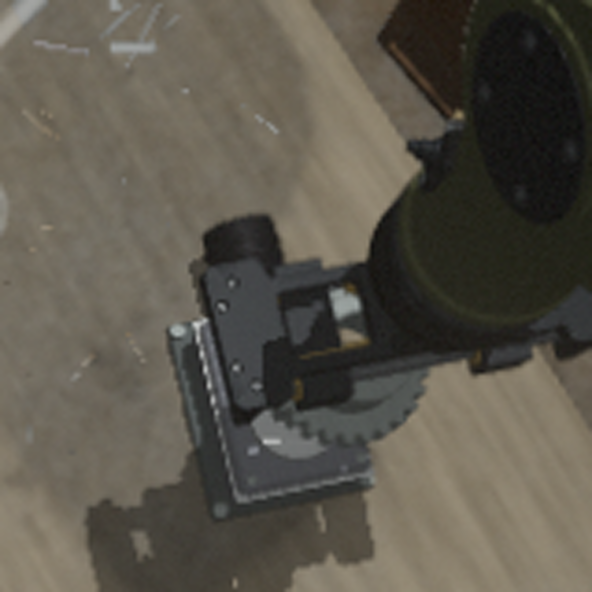

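Run:
```python
from plant import r,vision,nets
from h import *
p=vision.camera_params("side");t=nets.trace("side","d_gear")
print([(round(x["score"],2),x["region"].sum(),np.round(np.array(x["location"])*[400,640])) for x in t],r.get_state()["tool_pos"])
im=cv2.imread("pics/side4full.png")
m=max(t,key=lambda x:x["location"][1])["region"]
S=4;o=cv2.resize(im,None,fx=S,fy=S,interpolation=2)
v=[.5800,-.1090,np.radians(12.3),.202-.0305]
for pts,col in [(circ(.045,0),(0,255,0)),(circ(.045,.016),(0,255,255)),(hub(.046),(255,0,255)),(dee(.0185,.0065,.046),(0,0,255))]:
    cv2.polylines(o,[np.round((proj(place(pts,v),p)+.5)*S-.5).astype(int)],True,col,1)
d=[.5785,-.1141,np.radians(12.2)]
for pts,col in [(dee(.016,.004,.098),(0,255,0)),(dee(.008,.002,.112),(0,0,255)),(dee(.016,.004,.062),(0,255,255)),(circ(.03,.062),(255,0,255))]:
    cv2.polylines(o,[np.round((proj(place(pts,d),p)+.5)*S-.5).astype(int)],True,col,1)
cv2.imwrite("pics/ov4.png",o[150*S:280*S,360*S:480*S])
# lower rim fit using mask's left, right, bottom extents
ys,xs=np.nonzero(m);q=proj(place(np.r_[circ(.045,0,200),circ(.045,.016,200)],v),p)
print("mask ext",xs.min()-.5,xs.max()+.5,ys.max()+.5,"pred",q.min(0),q.max(0))
```

```text
[(0.79, np.int64(914), array([170., 264.])), (0.66, np.int64(2237), array([185., 412.]))] [ 0.58070565 -0.10890169  0.20294596]
mask ext 384.5 450.5 210.5 pred [385.86265001 168.83264612] [452.20770446 210.97502414]
```

View pics/ov4.png

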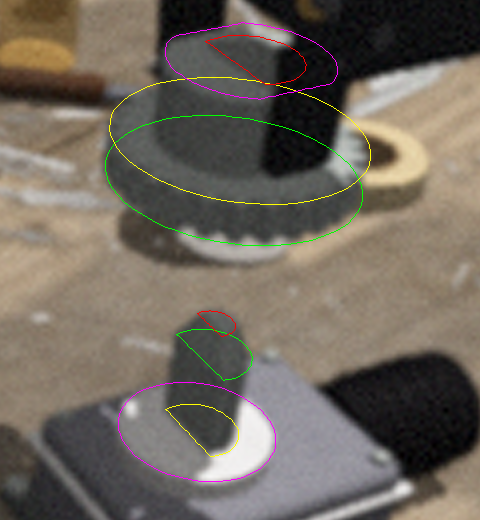

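Overlay: the shaft model fits to within about 1 px. The gear sits about 1.5 px (2 mm) left of the TCP prediction, so it is about 2 mm toward −x in the jaws. I'll aim the TCP at (0.5793, −0.114).

>>> send_rows:
  series:
    - {"delta_pos":[-0.5,-0.15,1],"turn":0,"jaw":0.6}
    - {"delta_pos":[-0.5,-0.15,2],"turn":0,"jaw":0.6}
    - {"delta_pos":[-0.5,-0.15,3.5],"turn":0,"jaw":0.6}
    - {"delta_pos":[-0.5,-0.15,4.5],"turn":0,"jaw":0.6}
    - {"delta_pos":[-0.5,-0.15,4.5],"turn":0,"jaw":0.6}
    - {"delta_pos":[-0.5,-0.15,4.5],"turn":0,"jaw":0.6}

```text
clock: 5.85
tool_pos: [0.5797, -0.1161, 0.1568]
eef_rot: [0.628, 0.778, -0.001, -0.001]
contact_force: [0.7, 0.6, -2.7]
opening: 0.561
```

```bash
python3 go.py .5793 -.1140 .092 102.2
python3 - <<'E'
from plant import vision
import cv2
im=vision.snapshot("side");cv2.imwrite("pics/side5.png",cv2.resize(im[170:280,350:480],None,fx=5,fy=5,interpolation=2))
E
python3 go.py .5793 -.1140 .092 102.2
```

```text
delta cm [0.21 0.02 6.48] turn -0.02 yaw 102.18 pos [ 0.5797 -0.1161  0.1568] q [ 0.36  0.79 -0.42  1.75  0.46  0.71  1.47] F [ 0.7  0.6 -2.7] op 49.4 t 5.85 tilt [-2.e-03  3.e-04 -1.e+00]
delta cm [ 0.23 -0.06  6.56] turn -0.03 yaw 102.17 pos [ 0.5803 -0.1161  0.1576] q [ 0.36  0.79 -0.42  1.74  0.46  0.71  1.47] F [ 0.8  0.1 -2.4] op 49.6 t 5.9 tilt [-2.e-04  3.e-04 -1.e+00]
```

View pics/side5.png

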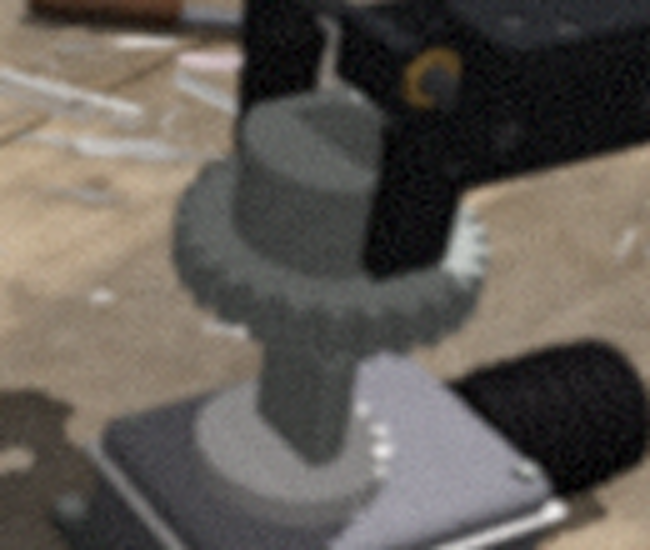

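>>> send_rows:
  series:
    - {"delta_pos":[0.2,0,0],"turn":0,"jaw":0.6}
    - {"delta_pos":[0.2,0,0.8],"turn":0,"jaw":0.6}
    - {"delta_pos":[0.2,0,1.6],"turn":0,"jaw":0.6}
    - {"delta_pos":[0.2,0,2.4],"turn":0,"jaw":0.6}
    - {"delta_pos":[0.2,0,2.4],"turn":0,"jaw":0.6}
    - {"delta_pos":[0.2,0,2.4],"turn":0,"jaw":0.6}

```text
clock: 6.4
tool_pos: [0.5793, -0.1144, 0.1329]
eef_rot: [0.628, 0.778, -0.0, -0.001]
contact_force: [0.1, -0.6, -2.7]
opening: 0.563
```

```bash
python3 go.py .5793 -.1140 .092 102.2
```

```text
delta cm [0.03 0.01 4.09] turn -0.04 yaw 102.16 pos [ 0.5793 -0.1144  0.1329] q [ 0.34  0.82 -0.4   1.76  0.49  0.65  1.45] F [ 0.1 -0.6 -2.7] op 49.5 t 6.4 tilt [-1.7e-03  2.0e-04 -1.0e+00]
```

No contact force so far. I'll go lower in small steps.

>>> send_rows:
  series:
    - {"delta_pos":[0,0,0.5],"turn":0,"jaw":0.6}
    - {"delta_pos":[0,0,1.0],"turn":0,"jaw":0.6}
    - {"delta_pos":[0,0,1.5],"turn":0,"jaw":0.6}
    - {"delta_pos":[0,0,2.0],"turn":0,"jaw":0.6}
    - {"delta_pos":[0,0,2.0],"turn":0,"jaw":0.6}

```text
clock: 6.82
tool_pos: [0.5792, -0.1143, 0.1125]
eef_rot: [0.628, 0.778, -0.001, -0.001]
contact_force: [0.3, 0.5, -4.0]
opening: 0.566
```

```bash
python3 go.py .5793 -.1140 .092 102.2
```

```text
delta cm [0.03 0.02 2.05] turn -0.04 yaw 102.16 pos [ 0.5792 -0.1143  0.1125] q [ 0.33  0.85 -0.38  1.77  0.5   0.61  1.44] F [ 0.3  0.5 -4. ] op 49.8 t 6.8167 tilt [-1.9e-03  2.0e-04 -1.0e+00]
```

>>> send_rows:
  series:
    - {"delta_pos":[0,0,0.4],"turn":0,"jaw":0.6}
    - {"delta_pos":[0,0,0.8],"turn":0,"jaw":0.6}
    - {"delta_pos":[0,0,1.2],"turn":0,"jaw":0.6}
    - {"delta_pos":[0,0,1.6],"turn":0,"jaw":0.6}
    - {"delta_pos":[0,0,1.8],"turn":0,"jaw":0.6}
    - {"delta_pos":[0,0,1.8],"turn":0,"jaw":0.6}

```text
clock: 7.32
tool_pos: [0.5795, -0.1143, 0.0951]
eef_rot: [0.628, 0.778, -0.0, -0.0]
contact_force: [-0.0, -0.1, -3.3]
opening: 0.566
```

```bash
python3 go.py .5793 -.1140 .092 102.2
```

```text
delta cm [ 0.04 -0.01  0.31] turn -0.04 yaw 102.16 pos [ 0.5795 -0.1143  0.0951] q [ 0.32  0.88 -0.36  1.78  0.52  0.58  1.42] F [-0.  -0.1 -3.3] op 49.9 t 7.3167 tilt [-1.e-03  1.e-04 -1.e+00]
```

>>> send_rows:
  series:
    - {"delta_pos":[0,0,0.1],"turn":0,"jaw":0.6}
    - {"delta_pos":[0,0,0.2],"turn":0,"jaw":0.6}
    - {"delta_pos":[0,0,0.3],"turn":0,"jaw":0.6}
    - {"delta_pos":[0,0,0.3],"turn":0,"jaw":0.6}

```text
clock: 7.65
tool_pos: [0.5801, -0.1143, 0.093]
eef_rot: [0.628, 0.778, 0.0, 0.0]
contact_force: [-0.3, -0.4, -0.5]
opening: 0.559
```

```bash
python3 go.py .5793 -.1140 .092 102.2
python3 - <<'E'
from plant import vision
import cv2
im=vision.snapshot("side");cv2.imwrite("pics/side6.png",cv2.resize(im[190:300,350:480],None,fx=5,fy=5,interpolation=2))
E
```

```text
delta cm [ 0.05 -0.07  0.1 ] turn -0.04 yaw 102.16 pos [ 0.5801 -0.1143  0.093 ] q [ 0.32  0.88 -0.36  1.78  0.52  0.57  1.42] F [-0.3 -0.4 -0.5] op 49.2 t 7.65 tilt [ 5.e-04 -1.e-04 -1.e+00]
```

View pics/side6.png

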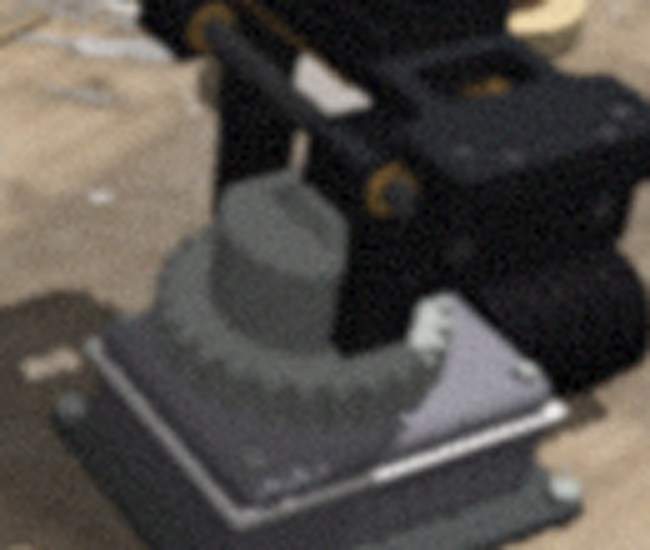

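The gear appears to be on the collar: its weight has left the wrist (−3.3 → −0.5 N) at TCP z 0.093. I'll release and rise.

>>> send_rows:
  series:
    - {"delta_pos":[0,0,0.05],"turn":0,"jaw":0.15}
    - {"delta_pos":[0,0,0.05],"turn":0,"jaw":0.15}
    - {"delta_pos":[0,0,0.05],"turn":0,"jaw":0.15}
    - {"delta_pos":[0,0,0.05],"turn":0,"jaw":0.15}
    - {"delta_pos":[0,0,0.05],"turn":0,"jaw":0.15}

```text
clock: 8.12
tool_pos: [0.58, -0.1143, 0.0923]
eef_rot: [0.628, 0.778, 0.0, 0.0]
contact_force: [-0.4, -0.9, -0.2]
opening: 0.847
```

>>> send_rows:
  series:
    - {"delta_pos":[0,0,-1],"turn":0,"jaw":0.15}
    - {"delta_pos":[0,0,-3],"turn":0,"jaw":0.15}
    - {"delta_pos":[0,0,-6],"turn":0,"jaw":0.15}
    - {"delta_pos":[0,0,-10],"turn":0,"jaw":0.15}
    - {"delta_pos":[0,0,-14],"turn":0,"jaw":0.15}
    - {"delta_pos":[0,0,-16],"turn":0,"jaw":0.15}

```text
clock: 8.62
tool_pos: [0.5817, -0.114, 0.2577]
eef_rot: [0.628, 0.778, 0.002, 0.003]
contact_force: [0.4, 0.4, -0.0]
opening: 0.85
```

>>> send_rows:
  series:
    - {"delta_pos":[25,0,0],"turn":0,"jaw":0.15}
    - {"delta_pos":[25,0,0],"turn":0,"jaw":0.15}
    - {"delta_pos":[25,0,0],"turn":0,"jaw":0.15}
    - {"delta_pos":[25,0,0],"turn":0,"jaw":0.15}
    - {"delta_pos":[25,0,0],"turn":0,"jaw":0.15}
    - {"delta_pos":[25,0,0],"turn":0,"jaw":0.15}
    - {"delta_pos":[25,0,0],"turn":0,"jaw":0.15}

```text
clock: 9.2
tool_pos: [0.5244, 0.1418, 0.2541]
eef_rot: [0.622, 0.783, 0.004, -0.002]
contact_force: [-0.1, 1.1, -0.4]
opening: 0.85
```

```bash
python3 go.py .5793 -.1140 .092 102.2
python3 - <<'E'
from plant import vision
from h import *
d=[.5780,-.1140,np.radians(12.2),.062]
for c,(x0,x1,y0,y1) in {"top":(370,470,90,220),"side":(350,480,190,310)}.items():
    im=vision.snapshot(c);p=vision.camera_params(c);cv2.imwrite(f"pics/{c}7f.png",im);S=4
    o=cv2.resize(im,None,fx=S,fy=S,interpolation=2);o2=o.copy()
    for pts,col in [(circ(.045,0),(0,255,0)),(circ(.045,.016),(0,255,255)),(hub(.046),(255,0,255)),(dee(.0185,.0065,.046),(0,0,255))]:
        cv2.polylines(o,[np.round((proj(place(pts,d),p)+.5)*S-.5).astype(int)],True,col,1)
    cv2.imwrite(f"pics/{c}7.png",np.hstack([o2[y0*S:y1*S,x0*S:x1*S],o[y0*S:y1*S,x0*S:x1*S]])[:, :]) if c=="top" else cv2.imwrite(f"pics/{c}7.png",cv2.resize(np.hstack([o2[y0*S:y1*S,x0*S:x1*S],o[y0*S:y1*S,x0*S:x1*S]]),None,fx=.75,fy=.75,interpolation=3))
E
```

```text
delta cm [-26.29  -0.46  15.99] turn 0.82 yaw 103.02 pos [0.5244 0.1418 0.2541] q [-0.05  0.6  -0.48  1.8   0.36  0.82  1.09] F [-0.1  1.1 -0.4] op 74.8 t 9.2 tilt [ 0.001   0.0088 -1.    ]
```

View pics/side7.png

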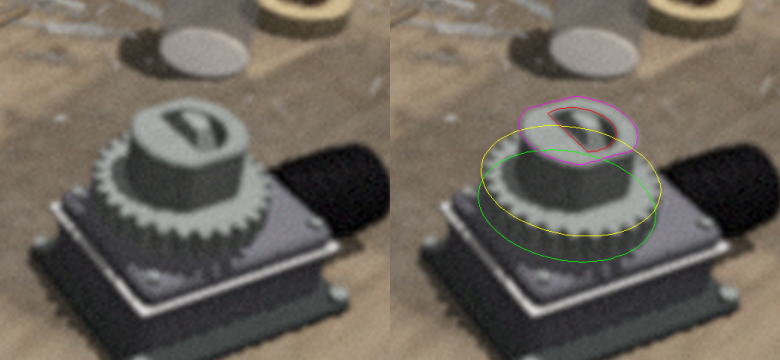

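View pics/top7.png

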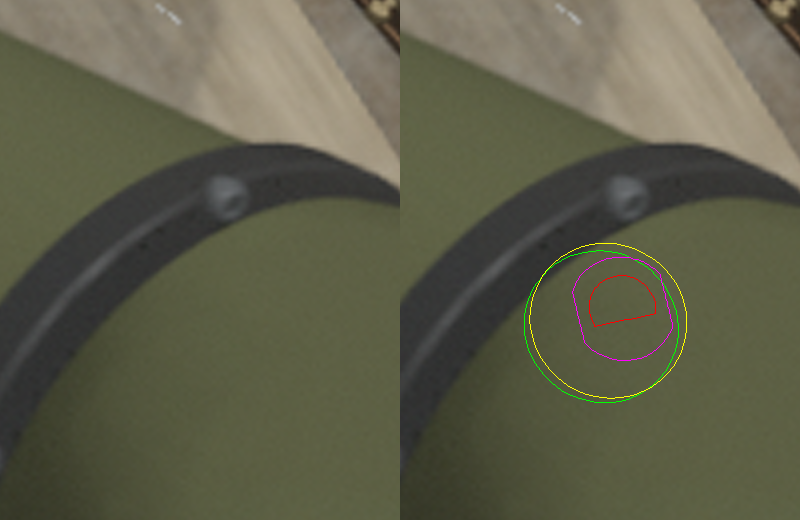

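View pics/side7f.png

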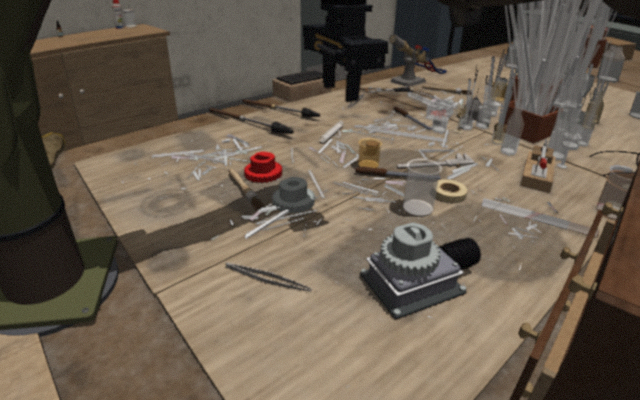

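The seated model at z = 0.062 overlays the gear closely: hub top, D hole and rim at side pixels (412,250). The shaft tip shows inside the hole, and the round gear is still at (294,194). One settling call, then I hand in.

>>> send_rows:
  series:
    - {"delta_pos":[0,0,0],"turn":0,"jaw":0.15}
    - {"delta_pos":[0,0,0],"turn":0,"jaw":0.15}
    - {"delta_pos":[0,0,0],"turn":0,"jaw":0.15}

```text
clock: 9.55
tool_pos: [0.5277, 0.1279, 0.2522]
eef_rot: [0.63, 0.777, -0.0, 0.0]
contact_force: [0.4, -1.3, 0.0]
opening: 0.852
```

Run:
```python
from plant import r,order
print(abs(r.get_state()["qd"]).max(),order.finish_job(),r.get_state()["clock"])
```

```text
the job is handed in; nothing more can be done
the job is handed in; nothing more can be done
```

The grey gear with the D-shaped hole is seated on the drive's collar, hub up, and released. I gripped it across its flats, turned it about 3° to match the shaft and lowered it. I handed the job in just after 9.55 s, with the arm clear.

**What the last checks showed**
- **Seating:** as the gear went down, its weight left the wrist (−3.3 to −0.5 N) at the expected height. In the side picture, the outline of a fully seated gear matched the real one closely, and the shaft tip showed inside the hole.
- **Other gears:** the round-hole gear and the red look-alike are where they were.
- **Forces:** the wrist readings I took stayed under about 5 N.

**What I couldn't confirm or didn't agree**
- The arm blocked the top camera at the end, so the seating is confirmed from the side camera only.
- My first fit of the drive was off because I assumed its housing was centred on the shaft. I refitted it from the collar before moving the arm.
- My last check that the arm had stopped printed only the hand-in message, not the joint speeds. The arm was still settling by about 14 mm during the last rows, in free space well away from the gear.

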